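Rack the rinsed coffee saucers

TASK

Two rinsed saucers, the blue one and the brown one, are leaning in the steel rinse pan. Stand them upright in the wire drying rack, each in a gap of its own between the tines and resting on the rack's bearer wires, with at least one empty gap between any two of the three saucers so that they dry. Set them in rather than dropping them, and leave the white saucer in the rack and the other things on the counter where they are.

Things in the scene. Friction and masses are not known exactly. Their poses are not given: they have to be found in the camera images.
- saucer_blue_center (a point): flat round stoneware saucer, blue with a white well, 130 mm across, 12 mm thick at its flat 12 mm wide rim, 5 mm deep cup well in its face, flat back, about 0.2 kg. Point: its centre, half-way through the thickness; z: the saucer's axis, out of the face with the well. Starts leaning in the pan, 22 degrees off vertical, upper edge 57 mm above the pan's rim
- saucer_amber_center (a point): flat round stoneware saucer, reddish brown with a white well, 130 mm across, 12 mm thick at its flat 12 mm wide rim, 5 mm deep cup well in its face, flat back, about 0.2 kg. Point: its centre, half-way through the thickness; z: the saucer's axis, out of the face with the well. Starts leaning in the pan, 22 degrees off vertical, upper edge 57 mm above the pan's rim
- saucer_white_center (a point): flat round stoneware saucer, white with a blue well, 130 mm across, 12 mm thick at its flat 12 mm wide rim, 5 mm deep cup well in its face, flat back, about 0.2 kg. Point: its centre, half-way through the thickness; z: the saucer's axis, out of the face with the well. Stands in the rack's end gap on its -x side; it stays there
- rack: fixed white-coated wire rack, 258 mm long (x), 150 mm wide (y); origin on the counter under its centre, z up. Two 6 mm bearer wires run along x at y = +-45 mm, their axes 22 mm up. On each stand 9 tines 4 mm thick, tops 90 mm up, at x = -108 to 108 mm every 27 mm, in pairs across the rack, tops not joined: 8 gaps, 23 mm clear, centred at x = +-13.5, +-40.5, +-67.5, +-94.5 mm
- rack_seat (a point): middle of the rack, 73 mm above the counter, axes as the rack's. A standing saucer has its axis along the rack's x, rests on both bearer wires and has its centre on this point's x line (y = 0, z = 0) at the middle of a gap; its top edge is then 138 mm above the counter
- pan: fixed open steel rinse pan, 176 mm (x) by 325 mm (y), 65 mm high, 3 mm thick walls and floor, narrow flange outside the rim; origin on the counter under its centre, z up. The two saucers lean side by side: edge on the floor, back resting on top of the -x wall, upper edge towards -x, face to +x and up
- cups_tall: stack of white paper cups with brown bases, 79 mm across, 175 mm tall; origin at the centre of its underside; stays where it is
- cups_short: shorter stack of the same paper cups, 79 mm across, 139 mm tall; origin at the centre of its underside; stays where it is
- cezve: small brass coffee pot, 74 mm across and 85 mm tall, with a long handle that rises outward along its +x to 155 mm from its axis and 130 mm height; origin at the centre of its underside; stays where it is
- teabox: red carton with white labels, 70 x 45 x 100 mm tall; origin at the centre of its underside; stays where it is
- lighter: long white gas lighter with a dark steel nozzle lying on the counter, 245 mm long along its x (from -105 to +140 mm), 30 mm high; origin on the counter near its middle; stays where it is
- sugarjar: glass sugar jar with a steel lid, 84 mm across, 108 mm tall; origin at the centre of its underside; stays where it is
- scoop: brass coffee scoop lying on the counter, 158 mm long along its x, 22 mm high; origin on the counter near its middle; stays where it is
Things that resemble listed ones, but are neither listed nor needed, are in the scene too. Leave any green look-alike of the part that bears saucer_amber_center alone. What is shaped like the part that bears saucer_blue_center but yellow is not meant.

How it is judged (in metres and radians):
At the end, for the whole second after the job is handed in: All three saucers stand in the rack between its end tines, on the bearer wires (centre 66 to 80 mm up, within 12 mm of the centre line), axes within 0.26 rad of the rack's length, at rest, each two over 41.5 mm apart centre to centre (an empty gap between) (x of saucer_blue_center in the frame of rack between -0.106 and 0.106 m and y of saucer_blue_center in the frame of rack between -0.012 and 0.012 m and z of saucer_blue_center in the frame of rack between 0.066 and 0.08 m and angle between the z axis of each of saucer_blue_center, saucer_amber_center, saucer_white_center and the x axis of rack, either way round below 0.26 rad and linear speed of each of saucer_blue, saucer_amber, saucer_white below 0.02 m/s and x of saucer_amber_center in the frame of rack between -0.106 and 0.106 m and y of saucer_amber_center in the frame of rack between -0.012 and 0.012 m and z of saucer_amber_center in the frame of rack between 0.066 and 0.08 m and x of saucer_white_center in the frame of rack between -0.106 and 0.106 m and y of saucer_white_center in the frame of rack between -0.012 and 0.012 m and z of saucer_white_center in the frame of rack between 0.066 and 0.08 m and distance between saucer_blue_center and saucer_amber_center above 0.0415 m and distance between each of saucer_blue_center, saucer_amber_center and saucer_white_center above 0.0415 m); the robot touches nothing.
It fails at once if a saucer falls freely at more than 0.7 m/s (a drop of about 25 mm) ((linear speed of saucer_blue above 0.7 m/s and contact force between the fingers and saucer_blue below 0.05 N) or (linear speed of saucer_amber above 0.7 m/s and contact force between the fingers and saucer_amber below 0.05 N) or (linear speed of saucer_white above 0.7 m/s and contact force between the fingers and saucer_white below 0.05 N)).
It fails at once if the white saucer is shifted by more than 25 mm (distance of saucer_white_center from where it was at the start of the episode above 0.025 m).
It fails at once if something else on the counter is shifted by more than 30 mm (distance of any of cups_tall, cups_short, cezve, teabox, lighter, sugarjar, scoop from where it was at the start of the episode above 0.03 m).
It also fails if it takes over 64 s, if anything falls off the work surface, if the arm or the gripper's body presses on something with over 40 N, if the wrist force passes 120 N, or if a joint passes its speed limit or range.

ROBOT

A 6-joint arm with a two-finger parallel gripper is mounted at the origin on the work surface. World frame = base frame: x ahead of the robot, y to its left, z up, the work surface at z = 0. Lengths are in m, angles in degrees, forces in N, time in s.
With the tool pointing down it reaches from about 0.25 to 0.725 m from the base axis. Payload 9.7 kg.
Tool frame: the origin (TCP) lies at the very end of the fingers, on their centre line; the grasp point (between the pads) lies 19 mm behind it; z points along the fingers, y is the direction in which the jaws open and shut (so a half turn about z gives the same grasp; the last joint's range is limited). The gripper opens to 85 mm and grips with 20 to 120 N. Pads are 22 mm wide; open, the fingers measure 114 mm over their backs; the gripper's body (76 mm by 85 mm) begins 54 mm behind the grasp point. The pads swing forward as they close: fully open they stand 13 mm farther back than shut.
Start: joints at [-75.172, 4.979, 10.078, 95.1, 0, 90], TCP at [0.141, -0.532, 0.202] pointing down, gripper open.
Joint ranges: [-179.16, 179.16], [-48.56, 103.87], [-65.8, 70.77], [-126.05, 130.52], [-82.76, 87.17], [-180, 180]. Speed limits (degrees/s): [127.2, 127.2, 147.25, 180, 180, 180].

INTERFACE

Orientations are given as [roll, pitch, yaw] about the fixed x, y, z axes, in that order (R = Rz(yaw) Ry(pitch) Rx(roll)).
In Python, from workcell import bot gives the robot as it stands.
- The arm moves only by the shell command python3 -m pendant 'ROWS' [FORCE]. ROWS is JSON, a list that holds one entry, the list of rows, each a list of 7 numbers: the shift along the tool's x, y, z in cm, then the turn, a rotation vector about the tool's x, y, z in rad, then the opening in per cent of the stroke, from 0 (shut) to 100 (fully open). In form: [[[dx, dy, dz, ax, ay, az, gripper], ...]]. A call has 1 to 5 rows; each row shifts and turns the pose as measured when the row begins, along the tool's axes as they then stand; what a row does not reach is not made up. A row lasts 1/12 s, in which the tool goes at most 41.7 mm and 7.16 degrees, less where a joint would pass 70% of its speed; a pose out of reach is approached as far as the arm can. A call with a gripper value outside its range is refused whole. The fingers move at their own pace and stop on an object; FORCE is the grip in N (left out, the last holds). Time passes only in rows, so rows that do not move let the fingers close. It gives the time, the measured TCP pose, the force and the opening at its end, in the units of the state.
- bot.get_obs(): the state, without advancing time (a new reading comes with each control period).
- bot.camera(name): name is "scene" or "side" or "wrist"; returns the picture (400x640x3 uint8, red, green, blue); there is no depth.
- bot.get_calibration(name): a dict with "intrinsics" (3x3 intrinsics, pixels), "pose" (4x4, takes a point from camera to world coordinates); the wrist camera has in their place "T_tool_cam" (4x4, takes a point from camera to tool coordinates, whose origin is the TCP and whose axes are the flange's). Camera axes: x right, y down, z forward; pixel columns grow to the right and rows downward; lengths in m; the calibration is good to about 2 mm. The wrist camera is an equidistant fisheye: a pixel r from the principal point sees the ray r / f radians off the axis. A picture is of the moment at which its call begins: read the wrist's pose just before it. get_calibration takes no time and is no camera call.
- bot.job_done(): hands the job in, once; it reports no verdict.
Trained networks look in the newest picture that a camera, given by its name, has taken for a name from the list of things; names that differ only in an ending like _2 or _b are one class to them, and where a whole thing is asked for, a point or a joint stands for the part that bears it (a point fixed in the world has none). Each returns a list of dicts, best first, with "confidence" (0 to 1); they miss things now and then, are a little off and sometimes report something else, mostly with a low value. They report only what shows in the picture. A call takes as long as a camera call. They do not tell look-alikes from the thing itself.
- bot.masks_of(camera, thing): "pixels" (400x640 bool, what is visible of it) and "extent" ([left, top, right, bottom] in pixels, round what is visible of it).
- bot.mark_of(camera, thing): "uv" ([column, row] in pixels: a listed point, or the origin of a listed thing).
The state is a dict: "time": time; "q": joint angles; "qd": joint speeds; "joint_efforts": joint torques, N m; "ee_pos": TCP position; "tcp_rot": TCP orientation; "wrist_force": force on the tool from outside, world axes, zero at the start; "torque": the same for the moment, N m; "opening": finger opening in m.
Only numpy, scipy, OpenCV 4.12 (cv2) and the standard library are available. Lean on these libraries where they do the work, as an engineer would, in place of code of your own. Each camera call takes 0.05 s, during which the arm holds its last target. There are 200 camera calls.

## Working session

There is one attempt and no reset: what is moved stays moved. The work goes in short steps, Python scripts to look and compute and a shell command to move; the robot and the scene stay as the last step left them, time stands still between calls to the robot, and variables do not carry over. Pictures are saved under pics/ and viewed, about 8 in all and at most 12, crops included, and the job is handed in when it is done.

```bash
mkdir -p pics; ls; python3 - <<'E'
from workcell import bot
import cv2,numpy as np
o=bot.get_obs();print({k:np.round(v,3).tolist() for k,v in o.items()})
for c in ["scene","side"]:
    im=bot.camera(c);cv2.imwrite(f"pics/{c}0.png",im[:,:,::-1])
    k=bot.get_calibration(c);print(c,np.round(k["intrinsics"],1).tolist(),np.round(k["pose"],3).tolist())
    for t in ["saucer_blue_center","saucer_amber_center","saucer_white_center","rack","rack_seat","pan"]:
        print(c,t,[(np.round(d["uv"],1).tolist(),round(d["confidence"],2)) for d in bot.mark_of(c,t)][:5])
k=bot.get_calibration("wrist");print({a:np.round(b,3).tolist() for a,b in k.items()})
E
```

```text
pics
{'time': 0.0, 'q': [-75.171, 5.009, 10.033, 95.099, 0.0, 90.0], 'qd': [-0.08, 0.003, 0.049, -0.001, -0.022, 0.073], 'joint_efforts': [-0.002, -52.039, 46.48, 0.016, -0.0, 0.0], 'ee_pos': [0.141, -0.531, 0.201], 'tcp_rot': [-179.925, -0.0, 14.83], 'wrist_force': [0.313, 0.671, 0.411], 'torque': [0.01, 0.013, -0.051], 'opening': 0.085}
scene [[476.9, 0.0, 314.0], [0.0, 476.9, 197.3], [0.0, 0.0, 1.0]] [[-0.042, 0.629, -0.776, 2.068], [0.999, 0.034, -0.027, 0.065], [0.009, -0.777, -0.63, 1.285], [0.0, 0.0, 0.0, 1.0]]
scene saucer_blue_center [([225.3, 235.1], 0.8), ([236.7, 176.1], 0.68), ([219.8, 169.3], 0.56)]
scene saucer_amber_center [([256.7, 168.7], 0.75), ([314.8, 189.6], 0.62), ([272.7, 186.1], 0.59)]
scene saucer_white_center [([382.7, 184.5], 0.7), ([270.1, 180.5], 0.34), ([233.4, 176.6], 0.29)]
scene rack [([378.2, 215.3], 0.56)]
scene rack_seat [([377.1, 197.2], 0.68)]
scene pan [([243.0, 201.1], 0.69), ([273.1, 184.2], 0.26)]
side [[414.0, 0.0, 315.7], [0.0, 414.0, 192.6], [0.0, 0.0, 1.0]] [[0.984, -0.121, 0.131, 0.376], [-0.178, -0.724, 0.666, -0.932], [0.014, -0.679, -0.734, 1.104], [0.0, 0.0, 0.0, 1.0]]
side saucer_blue_center [([393.3, 273.3], 0.76), ([250.6, 336.8], 0.71), ([290.5, 284.9], 0.55)]
side saucer_amber_center [([295.0, 240.6], 0.85), ([281.4, 206.4], 0.71), ([322.7, 274.1], 0.68)]
side saucer_white_center [([281.6, 143.1], 0.67)]
side rack [([308.6, 157.9], 0.75)]
side rack_seat [([306.1, 147.4], 0.59), ([353.4, 371.6], 0.2)]
side pan [([319.8, 275.4], 0.88), ([293.1, 240.7], 0.22)]
{'intrinsics': [[309.707, 0.0, 316.829], [0.0, 309.707, 195.711], [0.0, 0.0, 1.0]], 'T_tool_cam': [[-0.002, -0.959, -0.285, 0.073], [1.0, -0.002, 0.001, 0.0], [-0.001, -0.285, 0.959, -0.173], [0.0, 0.0, 0.0, 1.0]]}
```

View pics/scene0.png

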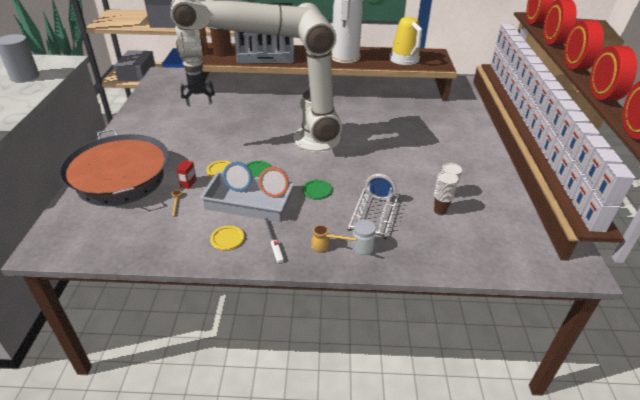

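View pics/side0.png

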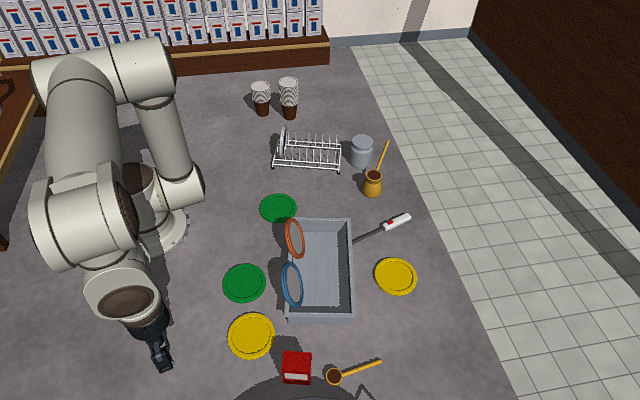

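The scene picture has the blue saucer at (237,177), the brown one at (273,183) and the rack at (377,205), with the white saucer in its far-left (-x) end. The side picture has blue at (291,285), brown at (294,240) and the rack at (308,155).

These could be mistaken for the wanted saucers:
- **Yellow saucers:** scene (227,237) and (220,169); side (396,276) and (250,336).
- **Green saucers:** scene (317,189) and (257,169); side (278,207) and (244,283).

The wanted pair are the leaning blue and red-brown ones in the pan. Next I'll triangulate them.

```bash
cat > h.py <<'E'
from workcell import bot
import cv2,numpy as np
from scipy.spatial.transform import Rotation as Ro
def ray(cam,uv,obs=None):
    k=bot.get_calibration(cam);K=np.array(k["intrinsics"]);d=np.linalg.inv(K)@[*uv,1]
    if cam=="wrist":
        r=np.hypot(d[0],d[1]);d=np.array([d[0]/r*np.sin(r),d[1]/r*np.sin(r),np.cos(r)])
        T=np.eye(4);T[:3,:3]=Ro.from_euler("xyz",obs["tcp_rot"],degrees=True).as_matrix();T[:3,3]=obs["ee_pos"]
        T=T@np.array(k["T_tool_cam"])
    else: T=np.array(k["pose"])
    d=T[:3,:3]@d;return T[:3,3],d/np.linalg.norm(d)
def tri(rs):
    A=0;b=0
    for p,d in rs:
        P=np.eye(3)-np.outer(d,d);A=A+P;b=b+P@p
    x=np.linalg.solve(A,b);return x,[round(1e3*np.linalg.norm((np.eye(3)-np.outer(d,d))@(x-p)),1) for p,d in rs]
def proj(cam,X,obs=None):
    k=bot.get_calibration(cam);K=np.array(k["intrinsics"])
    if cam=="wrist":
        T=np.eye(4);T[:3,:3]=Ro.from_euler("xyz",obs["tcp_rot"],degrees=True).as_matrix();T[:3,3]=obs["ee_pos"];T=T@np.array(k["T_tool_cam"])
    else: T=np.array(k["pose"])
    c=(np.asarray(X)-T[:3,3])@T[:3,:3]
    if cam=="wrist":
        r=np.hypot(c[:,0],c[:,1]);th=np.arctan2(r,c[:,2]);c=np.c_[c[:,:2]/r[:,None]*th[:,None],np.ones(len(c))]
    u=c@K.T;return u[:,:2]/u[:,2:]
def hit(cam,uv,z,obs=None):
    p,d=ray(cam,uv,obs);return p+d*(z-p[2])/d[2]
E
python3 - <<'E'
from h import *
M={"blue":((236.7,176.1),(290.5,284.9)),"amber":((272.7,186.1),(295,240.6)),"white":((382.7,184.5),(281.6,143.1)),"rack":((378.2,215.3),(308.6,157.9)),"seat":((377.1,197.2),(306.1,147.4)),"pan":((243,201.1),(319.8,275.4))}
for k,(a,b) in M.items(): x,e=tri([ray("scene",a),ray("side",b)]);print(k,np.round(x,4),e)
for c,(x0,y0,x1,y1) in {"scene":(330,160,430,260),"side":(260,110,400,190)}.items():
    im=bot.camera(c)[y0:y1,x0:x1,::-1];cv2.imwrite(f"pics/r_{c}.png",cv2.resize(im,None,fx=5,fy=5,interpolation=cv2.INTER_CUBIC))
for t in ["sugarjar","cezve","cups_tall","cups_short","teabox","lighter","scoop"]:
    a=[];
    for c in ["scene","side"]:
        m=bot.mark_of(c,t); a.append(ray(c,m[0]["uv"]) if m else None)
    if None not in a: x,e=tri(a);print(t,np.round(x,3),e)
    else: print(t,[v is not None for v in a])
E
```

```text
blue [ 0.4277 -0.3257  0.0592] [np.float64(1.2), np.float64(1.2)]
amber [ 0.4651 -0.1649  0.0424] [np.float64(3.6), np.float64(3.6)]
white [0.4748 0.2924 0.068 ] [np.float64(6.7), np.float64(6.7)]
rack [ 0.5782  0.2758 -0.0115] [np.float64(4.7), np.float64(4.7)]
seat [0.5627 0.261  0.0655] [np.float64(10.8), np.float64(10.8)]
pan [ 0.5252 -0.283   0.0059] [np.float64(6.7), np.float64(6.7)]
sugarjar [0.769 0.205 0.004] [np.float64(2.4), np.float64(2.4)]
cezve [0.774 0.041 0.003] [np.float64(10.5), np.float64(10.5)]
cups_tall [0.551 0.543 0.006] [np.float64(1.4), np.float64(1.4)]
cups_short [False, True]
teabox [False, True]
lighter [ 0.767 -0.126 -0.008] [np.float64(2.3), np.float64(2.3)]
scoop [ 0.546 -0.569  0.008] [np.float64(1.3), np.float64(1.3)]
```

View pics/r_side.png

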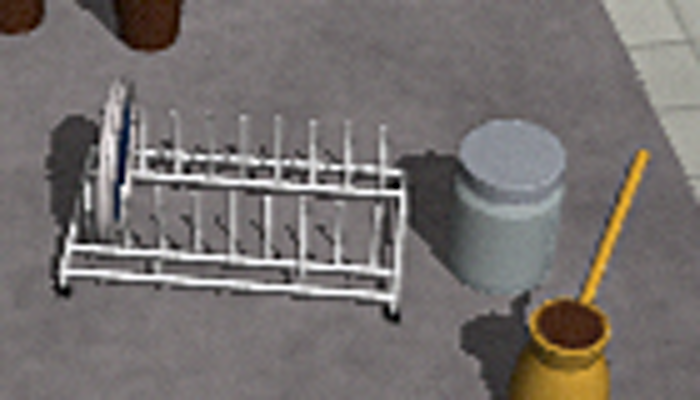

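The triangulated estimates are blue (0.43,-0.33), amber (0.46,-0.17) and the rack about (0.57,0.27), nearly parallel to world x. The crop shows white in the -x end gap and the jar off the +x end. I'll move in for a wrist view.

```bash

python3 -m pendant '[[[0,0,-0.6,0,0,-0.119,100],[0,0,-0.6,0,0,-0.119,100],[0,0,-0.6,0,0,-0.119,100],[0,0,-0.6,0,0,-0.119,100],[0,0,-0.6,0,0,-0.119,100]]]'
python3 -m pendant '[[[0,0,-0.6,0,0,-0.119,100],[0,0,-0.6,0,0,-0.119,100],[0,0,-0.6,0,0,-0.119,100],[0,0,-0.6,0,0,-0.119,100],[0,0,-0.6,0,0,-0.119,100]]]'
python3 -m pendant '[[[2.6,2.4,0,0,0,-0.1,60],[2.6,2.4,0,0,0,0,60],[2.6,2.4,0,0,0,0,60],[2.6,2.4,0,0,0,0,60],[2.6,2.4,0,0,0,0,60]]]'
python3 -m pendant '[[[2.6,2.4,0,0,0,0,60],[2.6,2.4,0,0,0,0,60],[2.6,2.4,0,0,0,0,60],[2.6,2.4,0,0,0,0,60],[0,0,0,0,0,0,60]]]'
python3 - <<'E'
from h import *
o=bot.get_obs();im=bot.camera("wrist");cv2.imwrite("pics/w1.png",im[:,:,::-1]);print(o["ee_pos"],o["tcp_rot"],o["q"])
for t in ["saucer_blue_center","saucer_amber_center","pan"]:
    print(t,[(np.round(d["uv"],1).tolist(),round(d["confidence"],2)) for d in bot.mark_of("wrist",t)][:4])
E
```

```text
time: 1.92
ee_pos: [0.1406, -0.531, 0.2316]
tcp_rot: [-179.9, -0.1, 50.1]
wrist_force: [0.1, 0.5, -0.3]
opening: 0.0852
time: 2.33
ee_pos: [0.1406, -0.5311, 0.2632]
tcp_rot: [-179.9, -0.1, 85.9]
wrist_force: [-0.2, 0.1, 0.3]
opening: 0.0854
time: 2.75
ee_pos: [0.2582, -0.3993, 0.2625]
tcp_rot: [-179.9, -0.1, 91.9]
wrist_force: [0.4, 0.3, 0.6]
opening: 0.0509
time: 3.17
ee_pos: [0.3564, -0.2825, 0.2633]
tcp_rot: [179.9, -0.1, 92.1]
wrist_force: [-0.3, -0.9, 0.8]
opening: 0.0512
[ 0.35640954 -0.28251834  0.26332641] [ 1.79929653e+02 -7.22713087e-02  9.21037977e+01] [-3.84726568e+01 -6.13980340e+00  5.97023870e+00  1.02103621e+02
  1.00650836e-01  4.94235954e+01]
saucer_blue_center [([542.7, 189.2], 0.95), ([375.6, 206.0], 0.6)]
saucer_amber_center [([409.5, 77.7], 0.79), ([268.9, 144.0], 0.78)]
pan [([432.7, 153.5], 0.65)]
```

View pics/w1.png

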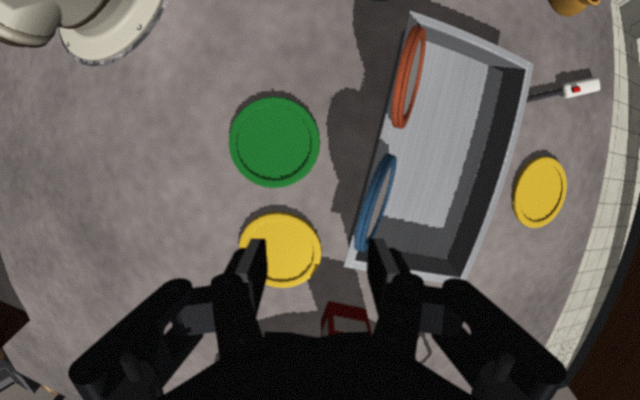

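The wrist view shows the brown saucer at (408,77) and the blue one at (376,205), both leaning on the pan's left (-x) wall. A green saucer lies flat at (274,141), with yellow ones at (282,250) and (540,191). The pan is turned slightly. I'll fit each disc's pose to the masks.

```bash
cat >> h.py <<'E'
from scipy.optimize import minimize
def hull(cam,X,obs):
    m=np.zeros((400,640),np.uint8);u=proj(cam,X,obs);cv2.fillConvexPoly(m,cv2.convexHull((u*16).astype(np.int32)),1,shift=4);return m>0
t=np.linspace(0,2*np.pi,73)
def disc(c,ax):
    ax=ax/np.linalg.norm(ax);b=np.cross(ax,[0,0,1]);b/=np.linalg.norm(b);e=np.cross(ax,b)
    return np.vstack([c+.065*(np.cos(t)[:,None]*b+np.sin(t)[:,None]*e)+s*.006*ax for s in(-1,1)])
def axis(yaw,el): return np.array([np.cos(yaw)*np.cos(el),np.sin(yaw)*np.cos(el),np.sin(el)])
E
python3 - <<'E'
from h import *
P=[hit("wrist",u,0.065,bot.get_obs()) for u in [(347,265),(412,12),(532,66)]]
print("pan corners",np.round(P,4).tolist(),"yaw y-edge",np.degrees(np.arctan2(-(P[1]-P[0])[0],(P[1]-P[0])[1])),np.linalg.norm(P[1]-P[0]),np.linalg.norm(P[2]-P[1]))
G={"blue":[(376,206),(236,177),(291,285)],"amber":[(408,77),(273,184),(294,240)]}
for n in G:
    mk={}
    for cam,g in zip(["wrist","scene","side"],G[n]):
        o=bot.get_obs();bot.camera(cam)
        c=[(d["extent"],d["confidence"],d["pixels"]) for d in bot.masks_of(cam,f"saucer_{n}_center")]
        c=[d for d in c if abs((d[0][0]+d[0][2])/2-g[0])<12 and abs((d[0][1]+d[0][3])/2-g[1])<14]
        if c: mk[cam]=(c[0][2],o);print(n,cam,np.round(c[0][0]),round(c[0][1],2),c[0][2].sum())
    def cost(p,cams):
        X=disc(np.array([p[0],p[1],.0595+p[3]]),axis(p[2],np.radians(22)));s=0
        for k in cams:
            h=hull(k,X,mk[k][1]);m=mk[k][0];s+=1-(h&m).sum()/(h|m).sum()
        return s/len(cams)
    x0=[.428,-.326,0,0] if n=="blue" else [.465,-.165,0,0]
    for cams in [["wrist"],list(mk)]:
        if not set(cams)<=set(mk):continue
        S=np.array([x0]+[np.add(x0,d) for d in np.diag([.02,.02,.15,.006])])
        r=minimize(cost,x0,args=(cams,),method="Nelder-Mead",options=dict(initial_simplex=S,maxiter=300,xatol=1e-4,fatol=1e-4))
        print(n,cams,np.round(r.x,4),"yaw",round(np.degrees(r.x[2]),1),"cost",round(r.fun,3))
E
```

```text
pan corners [[0.3999, -0.4228, 0.065], [0.4647, -0.0874, 0.065], [0.6504, -0.1269, 0.065]] yaw y-edge -10.932849658821134 0.3416578910196572 0.1898988346417463
blue wrist [358. 153. 401. 251.] 0.65 1941
blue scene [222. 161. 255. 189.] 0.61 648
blue side [279. 263. 303. 308.] 0.71 748
blue ['wrist'] [ 0.4352 -0.3264 -0.1973  0.0069] yaw -11.3 cost 0.059
blue ['wrist', 'scene', 'side'] [ 0.435  -0.3262 -0.1932  0.0072] yaw -11.1 cost 0.122
amber wrist [395.  20. 429. 127.] 0.74 2130
amber scene [258. 170. 287. 198.] 0.97 703
amber side [287. 219. 306. 259.] 0.58 626
amber ['wrist'] [ 0.4655 -0.1673 -0.1851  0.0084] yaw -10.6 cost 0.049
amber ['wrist', 'scene', 'side'] [ 0.4656 -0.1663 -0.1837  0.0069] yaw -10.5 cost 0.091
```

```bash
cat >> h.py <<'E'
def togo(T,R):
    "shift (cm, tool axes) and rotvec (rad, tool axes) from the measured pose to TCP T with orientation R"
    o=bot.get_obs();R0=Ro.from_euler("xyz",o["tcp_rot"],degrees=True).as_matrix()
    print("shift now",np.round(R0.T@(T-o["ee_pos"])*100,2),"after turn",np.round(R.T@(T-o["ee_pos"])*100,2),"turn",np.round(Ro.from_matrix(R0.T@R).as_rotvec(),3))
def toolR(yaw,el):
    a=axis(yaw,el);u=axis(yaw,el+np.pi/2);return np.c_[np.cross(a,-u),a,-u]
E
python3 - <<'E'
from h import *
R=toolR(np.radians(-11.2),np.radians(22));u=-R[:,2];c=np.array([.435,-.326,.0655])
togo(c+.036*u+.09*u,R);print(R.round(3))
E
```

```text
shift now [-3.16  3.42  8.08] after turn [-2.3   0.72  9.01] turn [-0.382 -0.044  0.225]
[[ 0.194  0.91   0.367]
 [ 0.981 -0.18  -0.073]
 [-0.     0.375 -0.927]]
```

```bash

python3 -m pendant '[[[0,0,0,-0.0955,-0.011,0.056,50],[0,0,0,-0.0955,-0.011,0.056,50],[0,0,0,-0.0955,-0.011,0.056,50],[0,0,0,-0.0955,-0.011,0.056,50],[0,0,0,0,0,0,50]]]'
python3 -m pendant '[[[-0.8,0.25,2.5,0,0,0,50],[-0.8,0.25,2.5,0,0,0,50],[-0.7,0.2,2.5,0,0,0,50],[0,0,0,0,0,0,50]]]'
python3 - <<'E'
from h import *
R=toolR(np.radians(-11.2),np.radians(22));u=-R[:,2];c=np.array([.435,-.326,.0655])
togo(c+.126*u,R);togo(c+.036*u,R)
o=bot.get_obs();im=bot.camera("wrist").copy()
for d in [c+.059*u-0*c]: print(proj("wrist",np.array([c,c+.065*u]),o).round())
for p in proj("wrist",disc(c,R[:,1]),o): cv2.circle(im,tuple(int(v) for v in p),0,(255,255,0),-1)
cv2.imwrite("pics/w2.png",cv2.resize(im[120:400,180:500,::-1],None,fx=2,fy=2))
E
```

```text
time: 4.38
ee_pos: [0.3556, -0.2864, 0.2589]
tcp_rot: [157.5, -0.4, 78.5]
wrist_force: [0.6, 0.1, 1.4]
opening: 0.0429
time: 4.72
ee_pos: [0.3854, -0.3173, 0.1939]
tcp_rot: [157.4, 0.1, 78.6]
wrist_force: [-0.9, -0.3, -0.4]
opening: 0.0428
shift now [ 0.11 -0.15  1.19] after turn [ 0.11 -0.14  1.19] turn [ 0.011  0.003 -0.004]
shift now [ 0.13 -0.25 10.19] after turn [ 0.11 -0.14 10.19] turn [ 0.011  0.003 -0.004]
[[313. 176.]
 [312. 193.]]
```

View pics/w2.png

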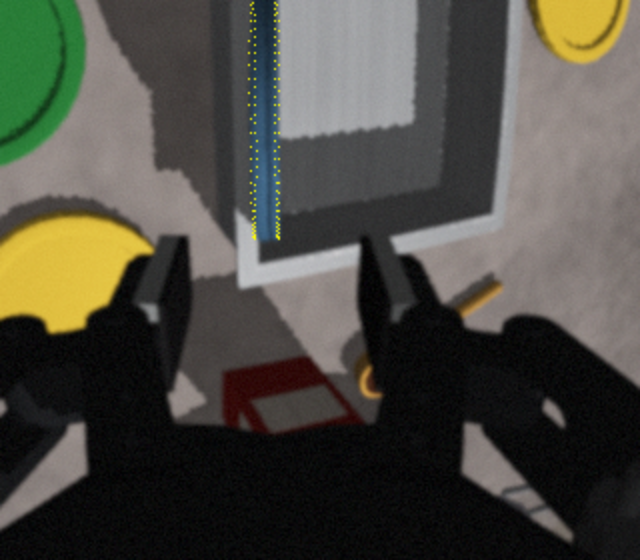

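The fitted outline lies on the blue saucer, seen edge-on at crop (265,130) between the fingers. That confirms the target, so I'll descend and grip.

```bash

python3 -m pendant '[[[0.1,-0.2,2.5,0.011,0,0,50],[0,0,2.5,0,0,0,50],[0,0,2.5,0,0,0,50],[0,0,2.2,0,0,0,50],[0,0,0.4,0,0,0,50]]]' 45
python3 - <<'E'
from h import *
R=toolR(np.radians(-11.2),np.radians(22));u=-R[:,2];c=np.array([.435,-.326,.0655])
togo(c+.036*u,R)
E
```

```text
time: 5.18
ee_pos: [0.4242, -0.3251, 0.1093]
tcp_rot: [157.8, 0.5, 78.8]
wrist_force: [-1.0, 0.4, -0.4]
opening: 0.0427
shift now [ 0.13 -0.65  0.86] after turn [ 0.12 -0.64  0.86] turn [0.004 0.008 0.003]
```

```bash

python3 -m pendant '[[[0.1,-0.65,0.9,0,0.008,0,50],[0,0,0.1,0,0,0,50]]]'
python3 -m pendant '[[[0,0,0,0,0,0,10],[0,0,0,0,0,0,5],[0,0,0,0,0,0,5],[0,0,0,0,0,0,5],[0,0,0,0,0,0,5]]]' 45
python3 - <<'E'
from h import *
R=toolR(np.radians(-11.2),np.radians(22));u=-R[:,2];c=np.array([.435,-.326,.0655])
togo(c+.036*u,R)
E
```

```text
time: 5.35
ee_pos: [0.4225, -0.3234, 0.0988]
tcp_rot: [157.8, 0.0, 79.1]
wrist_force: [-0.8, -0.1, -1.0]
opening: 0.0427
time: 5.77
ee_pos: [0.4228, -0.325, 0.1049]
tcp_rot: [157.6, 0.2, 79.0]
wrist_force: [1.4, -0.0, -0.7]
opening: 0.0043
shift now [ 0.14 -0.35  0.5 ] after turn [ 0.14 -0.35  0.5 ] turn [0.008 0.002 0.006]
```

The fingers closed to 4 mm, so nothing is held. I'll look.

```bash

python3 - <<'E'
from h import *
o=bot.get_obs();im=bot.camera("wrist");s=bot.camera("side");print(o["ee_pos"],o["tcp_rot"])
a=cv2.resize(im[60:340,180:500,::-1],(640,560));b=cv2.resize(s[190:350,240:400,::-1],(560,560),interpolation=cv2.INTER_CUBIC)
cv2.imwrite("pics/w3.png",cv2.resize(np.hstack([a,b]),(800,373)))
E
```

```text
[ 0.42284086 -0.3250103   0.10486576] [157.56439684   0.23953226  79.04677169]
```

View pics/w3.png

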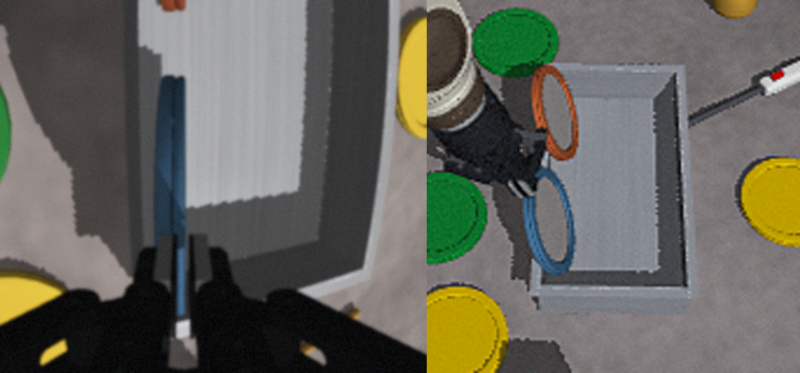

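```bash

python3 - <<'E'
from h import *
R=toolR(np.radians(-11.2),np.radians(22));u=-R[:,2];c=np.array([.435,-.326,.0655])
o=bot.get_obs();print(o["ee_pos"],o["opening"]);k=o["ee_pos"]
Rt=Ro.from_euler("xyz",o["tcp_rot"],degrees=True).as_matrix()
for cam in ["wrist","side","scene"]:
    im=bot.camera(cam).copy()
    for n in ["blue"]:
        for d in bot.masks_of(cam,f"saucer_{n}_center")[:3]: print(cam,n,np.round(d["extent"]),round(d["confidence"],2))
    X=disc(c,R[:,1]);p=proj(cam,X,o);print(" model ext",p.min(0).round(),p.max(0).round(),"top,tcp,tcp-2cm",proj(cam,np.array([c+.065*u,k,k-.02*Rt[:,2]]),o).round(1).tolist())
    for q in p: cv2.circle(im,tuple(int(v) for v in q),0,(255,255,0),-1)
    q=proj(cam,k[None],o)[0];cv2.circle(im,tuple(int(v) for v in q),1,(0,255,0),-1)
    z={"wrist":(150,60,510,360),"side":(240,200,360,320),"scene":(200,130,300,230)}[cam]
    cv2.imwrite(f"pics/m_{cam}.png",cv2.resize(im[z[1]:z[3],z[0]:z[2],::-1],(400,400),interpolation=cv2.INTER_NEAREST))
cv2.imwrite("pics/w4.png",np.hstack([cv2.imread(f"pics/m_{x}.png") for x in ("side","scene")]))
E
```

```text
[ 0.42284269 -0.32494932  0.10463924] 0.00424988451368074
wrist blue [295. 118. 322. 300.] 0.81
wrist blue [127. 262. 232. 333.] 0.77
 model ext [297. 115.] [320. 296.] top,tcp,tcp-2cm [[308.3, 244.5], [314.7, 229.1], [314.5, 243.3]]
side blue [277. 262. 302. 307.] 0.92
side blue [226. 313. 275. 360.] 0.75
side blue [374. 257. 417. 297.] 0.59
 model ext [282. 261.] [304. 308.] top,tcp,tcp-2cm [[283.8, 272.2], [288.5, 276.8], [285.5, 273.1]]
scene blue [210. 225. 247. 250.] 0.9
scene blue [205. 162. 230. 177.] 0.75
scene blue [223. 164. 254. 192.] 0.55
 model ext [222. 161.] [251. 191.] top,tcp,tcp-2cm [[237.2, 161.0], [236.3, 166.7], [236.6, 162.1]]
```

View pics/w4.png

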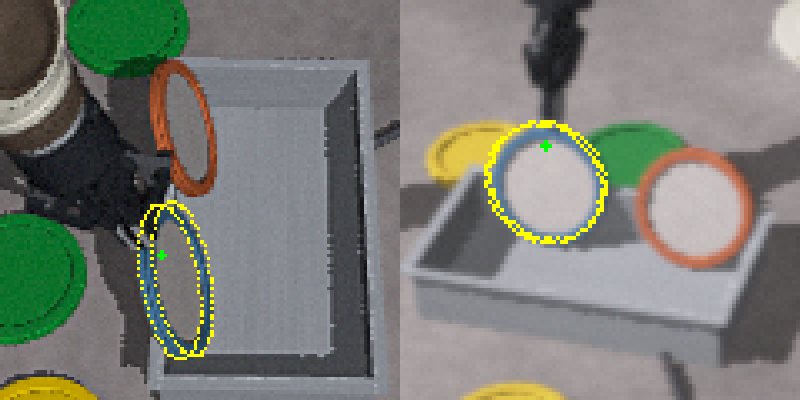

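```bash

python3 - <<'E'
from h import *
f=lambda c,x,y,w:cv2.resize(bot.camera(c)[y:y+w,x:x+w,::-1],(400,400),interpolation=cv2.INTER_CUBIC)
a=f("side",262,235,50);b=f("scene",212,140,50)
w=cv2.resize(bot.camera("wrist")[110:310,217:417,::-1],(600,600),interpolation=cv2.INTER_CUBIC)[:,100:500]
cv2.imwrite("pics/w5.png",np.hstack([np.vstack([a,b])[100:700],w]))
E
```

```text
(no output)
```

View pics/w5.png

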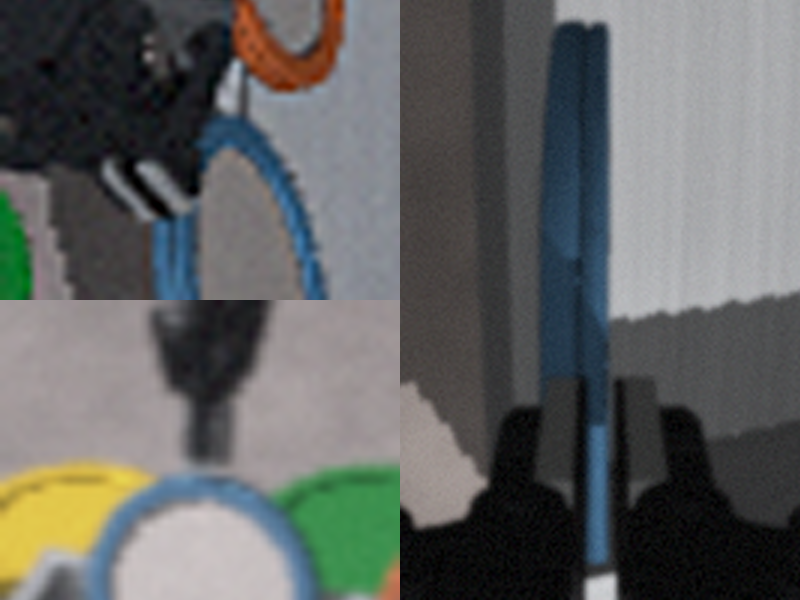

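In the scene panel the finger ends stop at (237.6,160.6), just above the saucer's top rim at (237,162). The wrist panel shows the blue edge running below the closed tips and centred between them at x≈597. So the closed fingers sit above the rim, and the real tips end about 26-30 mm behind the reported TCP. I'll open and go about 30 mm deeper, then check by the opening.

```bash

python3 -m pendant '[[[0,0,0,0,0,0,50],[0,0,0,0,0,0,50],[0,0,0,0,0,0,50],[0,0,0,0,0,0,50]]]'
python3 -m pendant '[[[0,0,1,0,0,-0.03,50],[0,0,1,0,0,0,50],[0,0,0.8,0,0,0,50],[0,0,0,0,0,0,50]]]'
python3 - <<'E'
from h import *
R=toolR(np.radians(-11.2),np.radians(22));u=-R[:,2];c=np.array([.435,-.326,.0655])
togo(c+.01*u,R);print(bot.get_obs()["torque"])
E
```

```text
time: 6.65
ee_pos: [0.4227, -0.3246, 0.1037]
tcp_rot: [157.6, 0.2, 79.1]
wrist_force: [-0.8, 0.0, -0.6]
opening: 0.043
time: 6.98
ee_pos: [0.4339, -0.3271, 0.0769]
tcp_rot: [157.6, 0.9, 80.6]
wrist_force: [0.1, -0.5, 0.0]
opening: 0.0429
shift now [ 0.15 -0.35  0.09] after turn [ 0.13 -0.35  0.09] turn [0.007 0.002 0.035]
[0.11446537 0.41812736 0.02140469]
```

```bash

python3 -m pendant '[[[0,0,0,0,0,0,20],[0,0,0,0,0,0,5],[0,0,0,0,0,0,0],[0,0,0,0,0,0,0],[0,0,0,0,0,0,0]]]' 45
python3 -m pendant '[[[0,0,0,0,0,0,0],[0,0,0,0,0,0,0]]]' 45
```

```text
time: 7.4
ee_pos: [0.4333, -0.3265, 0.0759]
tcp_rot: [157.7, 0.8, 80.5]
wrist_force: [-0.5, -0.1, -1.9]
opening: 0.0112
time: 7.57
ee_pos: [0.4331, -0.3265, 0.0759]
tcp_rot: [157.7, 0.8, 80.5]
wrist_force: [-0.1, 0.2, -2.5]
opening: 0.0108
```

The opening stopped at 10.8 mm, so the saucer is held. I'll lift it along its own plane and then turn upright.

```bash

python3 -m pendant '[[[0,0,-1,0,0,0,0],[0,0,-1.5,0,0,0,0],[0,0,-2,0,0,0,0],[0,0,-2.5,0,0,0,0],[0,0,-2.5,0,0,0,0]]]'
python3 -m pendant '[[[0,0,-2.5,0,0,0,0],[0,0,-2.5,0.08,0,-0.03,0],[0,0,-2.5,0.1,0,-0.04,0],[0,0,-2,0.1,0,-0.04,0],[0,0,0,0.1,0,-0.04,0]]]'
python3 - <<'E'
from h import *
R=toolR(0,0);togo(np.array([.55,.1,.27]),R);o=bot.get_obs();print(o["torque"],o["q"],o["opening"])
im=bot.camera("wrist");cv2.imwrite("pics/w6.png",im[:,:,::-1])
for d in bot.masks_of("wrist","saucer_blue_center")[:3]: print(np.round(d["extent"]),d["confidence"])
E
```

```text
time: 7.98
ee_pos: [0.3958, -0.3171, 0.1638]
tcp_rot: [158.0, 0.5, 80.6]
wrist_force: [0.4, -0.1, -2.4]
opening: 0.0109
time: 8.4
ee_pos: [0.358, -0.3101, 0.2694]
tcp_rot: [-179.9, 2.7, 89.0]
wrist_force: [0.3, -0.9, -2.5]
opening: 0.0109
shift now [41.3  18.46 -2.  ] after turn [41.01 19.2  -0.06] turn [-0.001  0.046 -0.018]
[0.00908961 0.00625497 0.02707717] [-39.49947851  -5.12864498   7.54608256 101.07173338  -2.11229722
  51.50281672] 0.010895045614076476
[244. 186. 305. 260.] 0.92
[301. 122. 334. 329.] 0.75
[516. 120. 570. 193.] 0.68
```

```bash

python3 -m pendant '[[[3.5,1.4,0,0,0.046,-0.018,0],[3.5,1.4,0,0,0,0,0],[3.5,1.4,0,0,0,0,0],[3.5,1.4,0,0,0,0,0],[3.5,1.4,0,0,0,0,0]]]'
python3 -m pendant '[[[3.5,1.4,0,0,0,0,0],[3.5,1.4,0,0,0,0,0],[3.5,1.4,0,0,0,0,0],[3.5,1.4,0,0,0,0,0],[3.5,1.4,0,0,0,0,0]]]'
python3 -m pendant '[[[3.5,1.4,0,0,0,0,0],[3.5,1.4,0,0,0,0,0],[3,1.4,0,0,0,0,0],[1,1,0,0,0,0,0],[0,0,0,0,0,0,0]]]'
python3 - <<'E'
from h import *
o=bot.get_obs();print(o["ee_pos"],o["tcp_rot"],o["wrist_force"],o["opening"])
np.save("w7o.npy",np.r_[o["ee_pos"],o["tcp_rot"]])
im=bot.camera("wrist");cv2.imwrite("pics/w7.png",im[:,:,::-1])
for t in ["rack","rack_seat","saucer_white_center"]:
    print(t,[(np.round(d["uv"],1).tolist(),round(d["confidence"],2)) for d in bot.mark_of("wrist",t)][:3])
for d in bot.masks_of("wrist","rack")[:2]: print(np.round(d["extent"]),d["confidence"])
for d in bot.masks_of("wrist","saucer_white_center")[:2]: print(np.round(d["extent"]),d["confidence"])
E
```

```text
time: 8.92
ee_pos: [0.4315, -0.1337, 0.2622]
tcp_rot: [-179.9, -0.6, 89.4]
wrist_force: [1.2, -0.4, -1.4]
opening: 0.0108
time: 9.33
ee_pos: [0.5028, 0.0495, 0.2682]
tcp_rot: [179.4, -1.0, 89.1]
wrist_force: [0.7, -0.7, -2.3]
opening: 0.0107
time: 9.75
ee_pos: [0.557, 0.1706, 0.2732]
tcp_rot: [179.0, -1.6, 89.3]
wrist_force: [0.7, -0.1, -2.1]
opening: 0.011
[0.55697474 0.17061391 0.2731999 ] [179.00187731  -1.57218281  89.29315608] [ 0.69347432 -0.1206094  -2.07822999] 0.010953122296075722
rack []
rack_seat []
saucer_white_center [([250.7, 81.1], 0.87)]
[223.  32. 425. 177.] 0.97
[230.  28. 274. 131.] 0.61
```

View pics/w7.png

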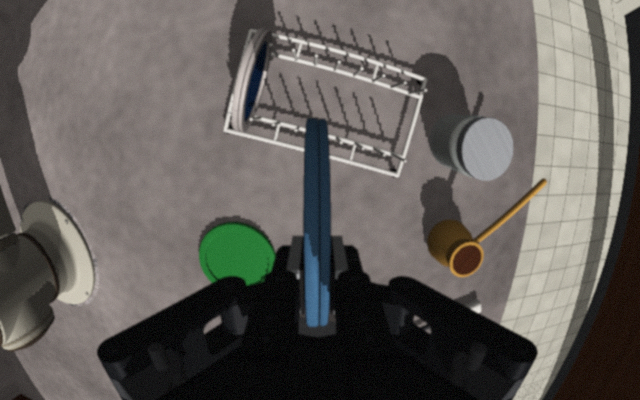

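The wrist view shows the held blue saucer at (316,220), hanging true. The rack has outer corners at (251,30), (425,77), (399,176) and (225,130) and is yawed by about -15°, with white in its -x end at (250,80). I'll fit the rack's pose from those corners plus the white saucer.

```bash
python3 - <<'E'
from h import *
o=bot.get_obs();im=bot.camera("wrist")
g=im.astype(int).min(2)
# refine: white frame pixels mask
rm=bot.masks_of("wrist","rack")[0]["pixels"]
rect=cv2.minAreaRect(np.argwhere((g>150)&cv2.dilate(rm.astype(np.uint8),np.ones((5,5))).astype(bool))[:,::-1].astype(np.float32));print("minrect",rect)
C=[(251,30),(425,77),(399,176),(225,130)]
for h in (.003,.01,.02,.03):
    P=np.array([hit("wrist",c,h,o)[:2] for c in C]);e=P[[1,2,3,0]]-P
    print(h,"len",np.linalg.norm(e,axis=1).round(3),"ctr",P.mean(0).round(4),"yaw",np.degrees(np.arctan2(e[0,1],e[0,0])).round(1),np.degrees(np.arctan2(-e[2,1],-e[2,0])).round(1))
# white saucer fit, all cameras
mk={}
for cam in("wrist","side","scene"):
    bot.camera(cam)
    m=bot.masks_of(cam,"saucer_white_center");m and mk.update({cam:(m[0]["pixels"],o)});m and print(cam,np.round(m[0]["extent"]),round(m[0]["confidence"],2))
def cost(p,cams):
    X=disc(np.array([p[0],p[1],.073]),axis(p[2],p[3]));s=0
    for k in cams:
        hh=hull(k,X,mk[k][1]);m=mk[k][0];s+=1-(hh&m).sum()/(hh|m).sum()
    return s/len(cams)
for cams in (["wrist"],list(mk)):
    x0=[.475,.29,-.26,0];S=np.array([x0]+[np.add(x0,d) for d in np.diag([.02,.02,.15,.1])])
    r=minimize(cost,x0,args=(cams,),method="Nelder-Mead",options=dict(initial_simplex=S,maxiter=300,xatol=1e-4,fatol=1e-4))
    print(cams,r.x.round(4),np.degrees(r.x[2:]).round(1),round(r.fun,3))
E
```

```text
minrect ((326.4554443359375, 99.32913208007812), (186.39852905273438, 109.01905059814453), 14.635729789733887)
0.003 len [0.264 0.156 0.268 0.153] ctr [0.5773 0.2541] yaw -15.5 -16.2
0.01 len [0.26  0.153 0.264 0.15 ] ctr [0.577  0.2538] yaw -15.5 -16.2
0.02 len [0.254 0.15  0.258 0.147] ctr [0.5764 0.2533] yaw -15.5 -16.2
0.03 len [0.248 0.146 0.252 0.143] ctr [0.5759 0.2529] yaw -15.5 -16.2
wrist [234.  27. 274. 130.] 0.9
side [278. 128. 284. 160.] 0.69
scene [366. 176. 398. 204.] 0.57
['wrist'] [ 0.486   0.2825 -0.2745 -0.0538] [-15.7  -3.1] 0.041
['wrist', 'side', 'scene'] [ 0.4852  0.288  -0.2173 -0.0342] [-12.4  -2. ] 0.203
```

```bash
cat >> h.py <<'E'
rc=np.array([.5768,.2536,0]);ry=np.radians(-15.8);rx=axis(ry,0)
def slot(s,z): return rc+s*rx+np.array([0,0,z])
E
python3 - <<'E'
from h import *
togo(slot(-.0135,.24),toolR(ry,0))
E
```

```text
shift now [8.83 0.57 3.61] after turn [ 8.78 -1.7   3.37] turn [ 0.014 -0.028  0.261]
```

```bash

python3 -m pendant '[[[0,0,0,0.005,-0.01,0.087,0],[0,0,0,0.005,-0.01,0.087,0],[0,0,0,0.004,-0.008,0.087,0],[2.9,-0.6,1.2,0,0,0,0],[2.9,-0.6,1.2,0,0,0,0]]]'
python3 -m pendant '[[[2.9,-0.5,1,0,0,0,0],[0,0,0,0,0,0,0]]]'
python3 - <<'E'
from h import *
togo(slot(-.0135,.24),toolR(ry,0))
E
```

```text
time: 10.87
ee_pos: [0.5622, 0.2243, 0.2528]
tcp_rot: [179.7, -0.0, 73.1]
wrist_force: [0.6, -0.4, -3.0]
opening: 0.0113
time: 11.03
ee_pos: [0.5657, 0.2581, 0.2394]
tcp_rot: [179.9, 0.0, 73.2]
wrist_force: [0.2, -0.6, -3.4]
opening: 0.011
shift now [-0.13 -0.16 -0.07] after turn [-0.13 -0.16 -0.06] turn [ 0.002  0.    -0.018]
```

```bash

python3 -m pendant '[[[-0.1,-0.2,2,0,0,-0.018,0],[0,0,2,0,0,0,0],[0,0,2,0,0,0,0],[0,0,0,0,0,0,0]]]'
python3 - <<'E'
from h import *
togo(slot(-.0135,.175),toolR(ry,0))
o=bot.get_obs();im=bot.camera("wrist").copy()
def line(a,b,col):
    w=np.array([slot(a[0],0)+np.array([-rx[1],rx[0],0])*a[1]+[0,0,a[2]],slot(b[0],0)+np.array([-rx[1],rx[0],0])*b[1]+[0,0,b[2]]])
    P=w[0]+np.linspace(0,1,60)[:,None]*(w[1]-w[0])
    for q in proj("wrist",P,o): cv2.circle(im,tuple(int(round(v)) for v in q),0,col,-1)
for y in(.045,-.045):
    line((-.12,y,.022),(.12,y,.022),(255,0,0))
    for i in range(9): line((-.108+.027*i,y,.025),(-.108+.027*i,y,.09),(255,255,0))
for q in proj("wrist",disc(slot(-.0945,.073),rx),o): cv2.circle(im,tuple(int(round(v)) for v in q),0,(0,255,0),-1)
cv2.imwrite("pics/w8.png",cv2.resize(im[60:320,140:500,::-1],(800,578),interpolation=cv2.INTER_CUBIC))
E
```

```text
time: 11.37
ee_pos: [0.5634, 0.2604, 0.1762]
tcp_rot: [179.9, 0.0, 74.5]
wrist_force: [-1.4, 0.4, -2.8]
opening: 0.0113
shift now [-0.29  0.12  0.12] after turn [-0.29  0.12  0.12] turn [0.002 0.001 0.005]
```

View pics/w8.png

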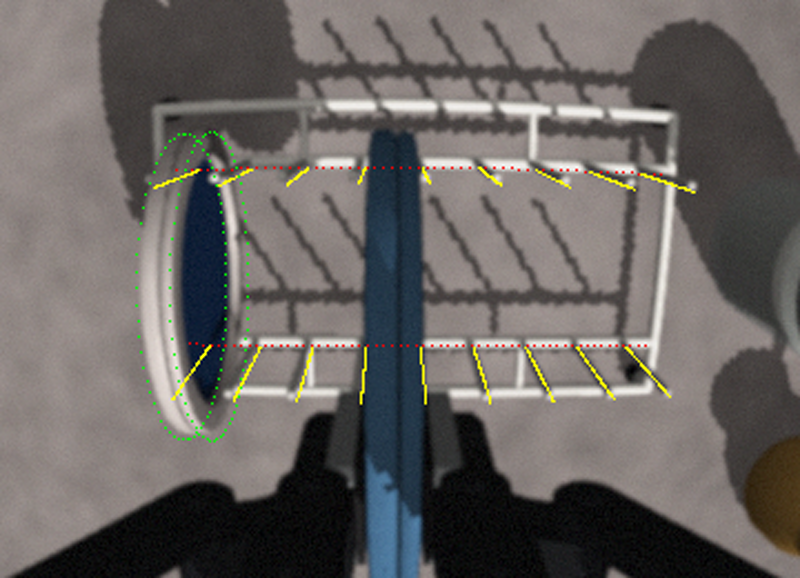

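The rack overlay lies on the real wires to within about 1 mm, and the blue saucer is centred between the -27 mm and 0 tines (crop x 363 to 425). I'll lower it.

```bash

python3 -m pendant '[[[-0.3,0.12,1,0,0,0.005,0],[0,0,1.5,0,0,0,0],[0,0,1.5,0,0,0,0],[0,0,0,0,0,0,0]]]'
python3 - <<'E'
from h import *
togo(slot(-.0135,.0833),toolR(ry,0))
E
```

```text
time: 11.75
ee_pos: [0.5661, 0.2573, 0.1441]
tcp_rot: [179.5, -0.3, 74.2]
wrist_force: [-1.1, 0.1, -2.3]
opening: 0.0111
shift now [-0.09 -0.27  6.08] after turn [-0.06 -0.22  6.08] turn [ 0.008 -0.005 -0.001]
```

```bash

python3 -m pendant '[[[-0.1,-0.3,0.5,0.008,-0.005,0,0],[0,0,1.5,0,0,0,0],[0,0,1.5,0,0,0,0],[0,0,0,0,0,0,0]]]'
python3 - <<'E'
from h import *
togo(slot(-.0135,.0833),toolR(ry,0))
E
```

```text
time: 12.08
ee_pos: [0.5648, 0.2577, 0.1153]
tcp_rot: [179.7, -0.2, 74.1]
wrist_force: [-0.6, -0.2, -3.1]
opening: 0.0111
shift now [-0.08 -0.1   3.2 ] after turn [-0.07 -0.08  3.2 ] turn [ 0.005 -0.004 -0.001]
```

```bash

python3 -m pendant '[[[-0.1,-0.1,1,0.005,-0.004,0,0],[0,0,1,0,0,0,0],[0,0,0.8,0,0,0,0],[0,0,0,0,0,0,0]]]'
python3 - <<'E'
from h import *
togo(slot(-.0135,.0833),toolR(ry,0))
E
```

```text
time: 12.42
ee_pos: [0.5649, 0.2576, 0.0894]
tcp_rot: [179.9, -0.1, 74.1]
wrist_force: [-0.1, -0.5, -2.8]
opening: 0.0111
shift now [-0.07 -0.09  0.61] after turn [-0.06 -0.09  0.61] turn [ 0.002 -0.003 -0.002]
```

```bash

python3 -m pendant '[[[-0.1,-0.1,0.4,0,0,0,0],[0,0,0,0,0,0,0]]]'
python3 -m pendant '[[[0,0,0.3,0,0,0,0],[0,0,0,0,0,0,0]]]'
```

```text
time: 12.58
ee_pos: [0.5641, 0.2573, 0.0859]
tcp_rot: [179.8, -0.2, 74.1]
wrist_force: [-0.5, -0.2, -2.6]
opening: 0.0114
time: 12.75
ee_pos: [0.5653, 0.2584, 0.0854]
tcp_rot: [179.6, -0.4, 74.1]
wrist_force: [0.8, -0.3, -1.6]
opening: 0.0111
```

```bash

python3 -m pendant '[[[0,-0.1,0.3,0,0,0,0],[0,0,0,0,0,0,0]]]'
python3 -m pendant '[[[0,0,0.2,0,0,0,0],[0,0,0,0,0,0,0]]]'
```

```text
time: 12.92
ee_pos: [0.5653, 0.2593, 0.0843]
tcp_rot: [179.5, -0.6, 74.1]
wrist_force: [1.0, -0.8, -2.9]
opening: 0.0109
time: 13.08
ee_pos: [0.5656, 0.2593, 0.084]
tcp_rot: [179.4, -0.6, 74.1]
wrist_force: [-0.8, -0.5, -1.1]
opening: 0.011
```

```bash

python3 -m pendant '[[[0,-0.1,0.4,0.008,-0.008,0,0],[0,0,0,0,0,0,0]]]'
python3 -m pendant '[[[0,-0.1,0.4,0,0,0,0],[0,0,0,0,0,0,0]]]'
```

```text
time: 13.25
ee_pos: [0.5664, 0.2593, 0.0844]
tcp_rot: [179.5, -0.3, 74.1]
wrist_force: [0.2, 0.1, -2.3]
opening: 0.0111
time: 13.42
ee_pos: [0.5669, 0.2591, 0.0842]
tcp_rot: [179.2, -0.4, 74.0]
wrist_force: [-1.9, 0.0, -2.2]
opening: 0.0111
```

The arm stopped at z≈0.084, against an expected seating height of 0.083, and commanding it lower no longer moves it. So it's on the bearers, and I'll release and back off straight up.

```bash

python3 -m pendant '[[[0,0,0,0,0,0,18],[0,0,0,0,0,0,22],[0,0,0,0,0,0,28],[0,0,0,0,0,0,32],[0,0,0,0,0,0,32]]]'
python3 -m pendant '[[[0,0,-1,0,0,0,32],[0,0,-1.5,0,0,0,32],[0,0,-2.5,0,0,0,32],[0,0,-3,0,0,0,32],[0,0,-3,0,0,0,32]]]'
python3 -m pendant '[[[0,0,-3,0,0,0,40],[0,0,-3,0,0,0,50],[-3,0,-1,0,0,0,50],[-3.5,0,0,0,0,0,50],[0,0,0,0,0,0,50]]]'
python3 - <<'E'
from h import *
o=bot.get_obs();print(o["ee_pos"],o["tcp_rot"])
mk={}
for cam in("wrist","side","scene"):
    im=bot.camera(cam);
    if cam=="wrist":cv2.imwrite("pics/w9.png",im[:,:,::-1])
    for d in bot.masks_of(cam,"saucer_blue_center"): 
        e=d["extent"];cx,cy=(e[0]+e[2])/2,(e[1]+e[3])/2
        p=proj(cam,np.array([slot(-.012,.073)]),o)[0];print(cam,np.round(e),round(d["confidence"],2),p.round())
        if np.hypot(cx-p[0],cy-p[1])<40 and cam not in mk: mk[cam]=(d["pixels"],o)
def cost(p,cams):
    X=disc(slot(0,0)+np.array([p[0],p[1],p[4]]),axis(p[2],p[3]));s=0
    for k in cams:
        hh=hull(k,X,mk[k][1]);m=mk[k][0];s+=1-(hh&m).sum()/(hh|m).sum()
    return s/len(cams)
x0=np.r_[-.0115,.003,ry,0,.073];S=np.array([x0]+[np.add(x0,d) for d in np.diag([.01,.01,.1,.1,.005])])
r=minimize(cost,x0,args=(list(mk),),method="Nelder-Mead",options=dict(initial_simplex=S,maxiter=400,xatol=1e-4,fatol=1e-4))
d=r.x[:2];print(list(mk),"rack frame x,y",(d@rx[:2]).round(4),(d@[-rx[1],rx[0]]).round(4),"z",r.x[4].round(4),"yaw,tilt",np.degrees(r.x[2:4]).round(1),r.fun.round(3))
E
```

```text
time: 13.83
ee_pos: [0.5661, 0.2586, 0.0817]
tcp_rot: [179.4, -0.3, 74.0]
wrist_force: [0.2, -0.5, 0.0]
opening: 0.0275
time: 14.25
ee_pos: [0.5612, 0.257, 0.1885]
tcp_rot: [-180.0, 0.3, 74.0]
wrist_force: [0.2, 1.0, 0.1]
opening: 0.0271
time: 14.67
ee_pos: [0.544, 0.1949, 0.272]
tcp_rot: [179.5, -0.1, 74.3]
wrist_force: [0.4, 0.0, 0.3]
opening: 0.0423
[0.54402793 0.19493003 0.27200528] [ 1.79532811e+02 -1.00310587e-01  7.42548826e+01]
wrist [316.  57. 327. 166.] 0.78 [317. 112.]
side [225. 313. 278. 359.] 0.88 [305. 144.]
side [374. 260. 415. 297.] 0.88 [305. 144.]
side [300. 126. 306. 160.] 0.64 [305. 144.]
scene [210. 227. 247. 248.] 0.92 [374. 198.]
scene [359. 187. 393. 213.] 0.84 [374. 198.]
scene [206. 160. 235. 178.] 0.79 [374. 198.]
['wrist', 'side', 'scene'] rack frame x,y -0.0112 0.0035 z 0.0742 yaw,tilt [-15.9  -0.7] 0.244
```

Blue stands upright at rack x=-11, y=+3.5 mm, z=74 mm. Now the brown one.

```bash
python3 - <<'E'
from h import *
R=toolR(np.radians(-11),np.radians(22));u=-R[:,2];c=np.array([.4656,-.1665,.0655])
print((c+.11*u).round(3));togo(c+.13*u,R)
E
```

```text
[ 0.425 -0.159  0.167]
shift now [-37.72  -2.67   8.21] after turn [-37.38  -8.33   5.52] turn [-0.379  0.015 -0.08 ]
```

```bash

python3 -m pendant '[[[-3.7,-0.3,0,0,0,0,50],[-3.7,-0.3,0,0,0,0,50],[-3.7,-0.3,0,0,0,0,50],[-3.7,-0.3,0,0,0,0,50],[-3.7,-0.3,0,0,0,0,50]]]'
python3 -m pendant '[[[-3.7,-0.3,0,0,0,0,50],[-3.7,-0.3,0,0,0,0,50],[-3.7,-0.3,0,0,0,0,50],[-3.7,-0.3,0,0,0,0,50],[-3.7,-0.3,0,0,0,0,50]]]'
python3 -m pendant '[[[0,0,0,-0.095,0,-0.02,50],[0,0,0,-0.095,0,-0.02,50],[0,0,0,-0.095,0,-0.02,50],[0,0,0,-0.095,0,-0.02,50],[0,0,0,0,0,0,50]]]'
python3 - <<'E'
from h import *
R=toolR(np.radians(-11),np.radians(22));u=-R[:,2];c=np.array([.4656,-.1665,.0655])
togo(c+.13*u,R)
o=bot.get_obs();print(o["ee_pos"]);mk={}
for cam in("wrist","side","scene"):
    bot.camera(cam);p=proj(cam,c[None],o)[0]
    for d in bot.masks_of(cam,"saucer_amber_center"):
        e=d["extent"]
        if np.hypot((e[0]+e[2])/2-p[0],(e[1]+e[3])/2-p[1])<25 and cam not in mk: mk[cam]=(d["pixels"],o);print(cam,np.round(e),p.round())
def cost(p,cams):
    X=disc(np.array([p[0],p[1],.0655]),axis(p[2],np.radians(22)));s=0
    for k in cams:
        hh=hull(k,X,mk[k][1]);m=mk[k][0];s+=1-(hh&m).sum()/(hh|m).sum()
    return s/len(cams)
for cams in (["wrist"],list(mk)):
    if not set(cams)<=set(mk): continue
    x0=[.4656,-.1665,-.19];S=np.array([x0]+[np.add(x0,d) for d in np.diag([.01,.01,.1])])
    r=minimize(cost,x0,args=(cams,),method="Nelder-Mead",options=dict(initial_simplex=S,maxiter=300,xatol=1e-4,fatol=1e-4))
    print(cams,r.x.round(4),np.degrees(r.x[2]).round(1),r.fun.round(3))
E
```

```text
time: 15.38
ee_pos: [0.4804, 0.0279, 0.2612]
tcp_rot: [-179.7, 0.2, 75.2]
wrist_force: [-0.4, -0.3, 0.1]
opening: 0.0428
time: 15.8
ee_pos: [0.4155, -0.1517, 0.2595]
tcp_rot: [-179.4, 0.2, 75.6]
wrist_force: [1.3, 0.2, 0.9]
opening: 0.0424
time: 16.22
ee_pos: [0.4153, -0.1578, 0.2516]
tcp_rot: [158.8, 1.1, 79.9]
wrist_force: [-0.1, -0.6, 1.0]
opening: 0.0424
shift now [ 0.22 -2.15  6.2 ] after turn [ 0.1  -2.24  6.17] turn [-0.015  0.011  0.022]
[ 0.41533922 -0.15776831  0.25163225]
wrist [288. 110. 310. 220.] [299. 164.]
side [286. 220. 306. 260.] [296. 238.]
scene [243. 161. 267. 177.] [273. 181.]
['wrist'] [ 0.4658 -0.167  -0.1963] -11.2 0.06
['wrist', 'side', 'scene'] [ 0.4656 -0.1669 -0.1911] -10.9 0.416
```

```bash

python3 -m pendant '[[[0.1,-1.0,2,-0.015,0.011,0.022,50],[0,-1.0,2,0,0,0,50],[0,0,2,0,0,0,50],[0,0,0,0,0,0,50]]]'
python3 - <<'E'
from h import *
R=toolR(np.radians(-11),np.radians(22));u=-R[:,2];c=np.array([.4657,-.167,.0655])
togo(c+.01*u,R)
o=bot.get_obs();bot.camera("wrist")
for d in bot.masks_of("wrist","saucer_amber_center")[:2]: print(np.round(d["extent"]))
p=proj("wrist",disc(c,R[:,1]),o);print(p.min(0).round(),p.max(0).round())
E
```

```text
time: 16.85
ee_pos: [0.4252, -0.1589, 0.1871]
tcp_rot: [158.8, -0.2, 79.0]
wrist_force: [-0.3, 0.4, -1.4]
opening: 0.0428
shift now [-0.05 -0.57 11.83] after turn [-0.02 -0.73 11.82] turn [-0.013 -0.003 -0.001]
[170.   3. 286.  77.]
[299. 114. 318. 245.]
[299. 114.] [317. 245.]
```

Model and mask agree to 1 px, so I'll descend with a correction along the way.

```bash

python3 -m pendant '[[[0,-0.7,2,-0.013,0,0,50],[0,0,2,0,0,0,50],[0,0,2,0,0,0,50],[0,0,0,0,0,0,50]]]'
python3 - <<'E'
from h import *
R=toolR(np.radians(-11),np.radians(22));u=-R[:,2];c=np.array([.4657,-.167,.0655])
togo(c+.01*u,R)
E
```

```text
time: 17.28
ee_pos: [0.4448, -0.1631, 0.1384]
tcp_rot: [157.5, -0.0, 79.1]
wrist_force: [-0.8, 0.2, 0.0]
opening: 0.043
shift now [ 0.01 -0.81  6.55] after turn [ 0.02 -0.76  6.56] turn [ 0.008 -0.001  0.001]
```

```bash

python3 -m pendant '[[[0,-0.8,1,0.008,0,0,50],[0,-0.1,1.6,0,0,0,50],[0,-0.1,1.6,0,0,0,50],[0,0,0,0,0,0,50]]]'
python3 - <<'E'
from h import *
R=toolR(np.radians(-11),np.radians(22));u=-R[:,2];c=np.array([.4657,-.167,.0655])
togo(c+.01*u,R)
E
```

```text
time: 17.62
ee_pos: [0.4527, -0.1649, 0.1003]
tcp_rot: [157.8, 0.0, 79.1]
wrist_force: [0.3, -1.1, -0.1]
opening: 0.0429
shift now [ 0.04 -0.09  2.72] after turn [ 0.04 -0.08  2.72] turn [ 0.003 -0.     0.002]
```

```bash

python3 -m pendant '[[[0,0,1,0,0,0,50],[0,-0.1,1,0,0,0,50],[0,-0.1,0.7,0,0,0,50],[0,0,0,0,0,0,50]]]'
python3 - <<'E'
from h import *
R=toolR(np.radians(-11),np.radians(22));u=-R[:,2];c=np.array([.4657,-.167,.0655])
togo(c+.01*u,R)
E
```

```text
time: 17.95
ee_pos: [0.4623, -0.1672, 0.0766]
tcp_rot: [157.6, 0.1, 79.1]
wrist_force: [0.6, -0.2, -0.9]
opening: 0.0427
shift now [ 0.09 -0.11  0.15] after turn [ 0.09 -0.11  0.15] turn [0.006 0.001 0.002]
```

```bash

python3 -m pendant '[[[0,0,0,0,0,0,20],[0,0,0,0,0,0,5],[0,0,0,0,0,0,0],[0,0,0,0,0,0,0],[0,0,0,0,0,0,0]]]' 45
python3 -m pendant '[[[0,0,0,0,0,0,0],[0,0,0,0,0,0,0]]]' 45
python3 - <<'E'
from h import *
R=toolR(np.radians(-11),np.radians(22));u=-R[:,2];c=np.array([.4657,-.167,.0655])
togo(c+.01*u,R)
E
```

```text
time: 18.37
ee_pos: [0.462, -0.1671, 0.0771]
tcp_rot: [157.7, 0.1, 79.1]
wrist_force: [-0.1, -0.2, -2.8]
opening: 0.0108
time: 18.53
ee_pos: [0.4617, -0.1671, 0.077]
tcp_rot: [157.7, 0.1, 79.1]
wrist_force: [-0.0, -0.1, -2.0]
opening: 0.0114
shift now [ 0.08 -0.07  0.21] after turn [ 0.08 -0.07  0.21] turn [0.005 0.001 0.002]
```

```bash

python3 -m pendant '[[[0,0,-1,0,0,0,0],[0,0,-1.5,0,0,0,0],[0,0,-2,0,0,0,0],[0,0,-2.5,0,0,0,0],[0,0,-2.5,0,0,0,0]]]'
python3 -m pendant '[[[0,0,-2.5,0,0,0,0],[0,0,-2.5,0.08,0,0,0],[0,0,-2.5,0.1,0,0,0],[0,0,-2.2,0.1,0,0.04,0],[0,0,0,0.1,0,0.04,0]]]'
python3 - <<'E'
from h import *
togo(slot(.0675,.26),toolR(ry,0))
E
```

```text
time: 18.95
ee_pos: [0.4239, -0.1589, 0.1649]
tcp_rot: [158.0, -0.0, 79.2]
wrist_force: [1.0, -0.4, -2.8]
opening: 0.0108
time: 19.37
ee_pos: [0.3859, -0.1514, 0.2731]
tcp_rot: [179.4, -0.3, 74.5]
wrist_force: [0.3, -0.8, -1.6]
opening: 0.0113
shift now [44.09 14.29  1.68] after turn [44.17 14.09  1.31] turn [ 0.01  -0.005  0.005]
```

```bash

python3 -m pendant '[[[3.7,1.2,0,0.01,-0.005,0.005,0],[3.7,1.2,0,0,0,0,0],[3.7,1.2,0,0,0,0,0],[3.7,1.2,0,0,0,0,0],[3.7,1.2,0,0,0,0,0]]]'
python3 -m pendant '[[[3.7,1.2,0,0,0,0,0],[3.7,1.2,0,0,0,0,0],[3.7,1.2,0,0,0,0,0],[3.7,1.2,0,0,0,0,0],[3,1,0,0,0,0,0]]]'
python3 -m pendant '[[[1.5,0.5,0,0,0,0,0],[0,0,0,0,0,0,0]]]'
python3 - <<'E'
from h import *
togo(slot(.0675,.25),toolR(ry,0));print(bot.get_obs()["q"].round(1))
E
```

```text
time: 19.78
ee_pos: [0.4993, 0.0093, 0.2767]
tcp_rot: [-179.7, 0.2, 73.3]
wrist_force: [0.9, -1.1, -2.5]
opening: 0.0108
time: 20.2
ee_pos: [0.6097, 0.1733, 0.2797]
tcp_rot: [-180.0, 0.0, 73.4]
wrist_force: [0.7, -0.5, -1.5]
opening: 0.0112
time: 20.37
ee_pos: [0.621, 0.1926, 0.2777]
tcp_rot: [-179.9, -0.0, 73.6]
wrist_force: [-0.3, 0.4, -3.0]
opening: 0.0112
shift now [4.67 0.79 2.77] after turn [4.67 0.83 2.77] turn [-0.002 -0.    -0.01 ]
[1.720e+01 2.340e+01 4.100e+01 1.076e+02 1.000e-01 1.236e+02]
```

```bash

python3 -m pendant '[[[2.4,0.4,0.5,0,0,-0.01,0],[2.3,0.4,1,0,0,0,0],[0,0,2,0,0,0,0],[0,0,2,0,0,0,0],[0,0,0,0,0,0,0]]]'
python3 - <<'E'
from h import *
togo(slot(.0675,.185),toolR(ry,0))
E
```

```text
time: 20.78
ee_pos: [0.643, 0.2374, 0.2228]
tcp_rot: [-180.0, -0.1, 74.3]
wrist_force: [-0.2, -0.9, -3.8]
opening: 0.011
shift now [-0.25 -0.06  3.78] after turn [-0.24 -0.06  3.78] turn [-0.    -0.001  0.002]
```

```bash

python3 -m pendant '[[[-0.25,-0.1,1.8,0,0,0,0],[0,0,1.8,0,0,0,0],[0,0,0,0,0,0,0]]]'
python3 - <<'E'
from h import *
togo(slot(.0675,.085),toolR(ry,0))
o=bot.get_obs();im=bot.camera("wrist").copy();yv=np.array([-rx[1],rx[0],0])
for y in(.045,-.045):
    for i in range(9):
        P=slot(-.108+.027*i,.09)+yv*y-np.linspace(0,.065,40)[:,None]*[0,0,1]
        for q in proj("wrist",P,o): cv2.circle(im,tuple(int(round(v)) for v in q),0,(255,255,0),-1)
cv2.imwrite("pics/w10.png",cv2.resize(im[60:320,140:500,::-1],(800,578),interpolation=cv2.INTER_CUBIC))
E
```

```text
time: 21.03
ee_pos: [0.6406, 0.2334, 0.1897]
tcp_rot: [179.9, -0.1, 74.2]
wrist_force: [-0.1, -0.9, -3.6]
opening: 0.011
shift now [ 0.19  0.05 10.47] after turn [ 0.21  0.06 10.47] turn [ 0.001 -0.002  0.001]
```

View pics/w10.png

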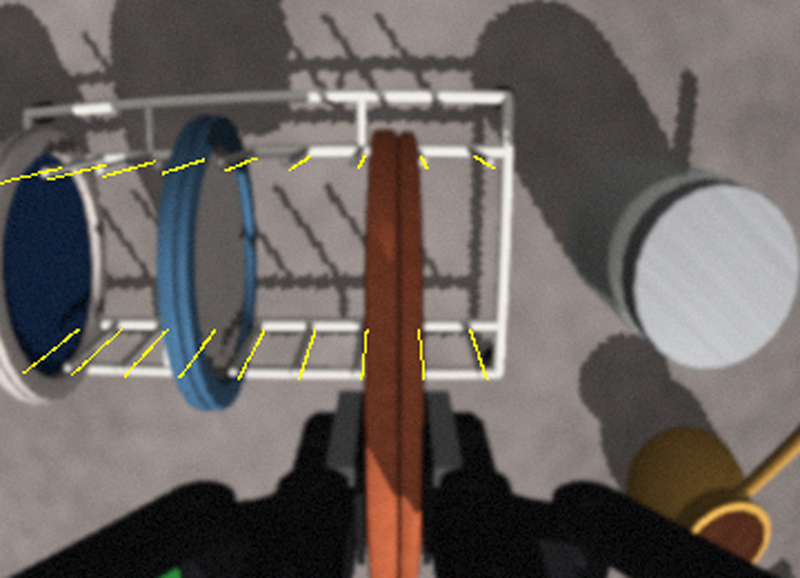

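Blue stands in its gap at (205,260) and the brown saucer is centred over the 54-81 mm gap (crop x 363-422). The jar at (715,275) is clear of the gripper, so I'll lower.

```bash

python3 -m pendant '[[[0.2,0,1.5,0,0,0,0],[0,0,1.5,0,0,0,0],[0,0,1.5,0,0,0,0],[0,0,0,0,0,0,0]]]'
python3 - <<'E'
from h import *
togo(slot(.0675,.085),toolR(ry,0))
E
```

```text
time: 21.42
ee_pos: [0.6434, 0.2342, 0.1569]
tcp_rot: [179.4, -0.5, 74.1]
wrist_force: [-1.1, 0.3, -2.6]
opening: 0.0108
shift now [-0.01 -0.27  7.18] after turn [ 0.06 -0.19  7.19] turn [ 0.011 -0.009 -0.001]
```

```bash

python3 -m pendant '[[[0,-0.2,0.6,0.011,-0.009,0,0],[0,0,1.4,0,0,0,0],[0,0,1.4,0,0,0,0],[0,0,0,0,0,0,0]]]'
python3 - <<'E'
from h import *
togo(slot(.0675,.085),toolR(ry,0))
E
```

```text
time: 21.75
ee_pos: [0.6435, 0.2346, 0.1313]
tcp_rot: [179.7, -0.2, 74.1]
wrist_force: [-0.5, -0.1, -2.5]
opening: 0.0111
shift now [-0.01 -0.21  4.63] after turn [ 0.01 -0.18  4.63] turn [ 0.006 -0.004 -0.003]
```

```bash

python3 -m pendant '[[[0,-0.25,0.8,0.006,-0.004,0,0],[0,0,1.4,0,0,0,0],[0,0,1.4,0,0,0,0],[0,0,0,0,0,0,0]]]'
python3 - <<'E'
from h import *
togo(slot(.0675,.085),toolR(ry,0))
E
```

```text
time: 22.08
ee_pos: [0.6427, 0.236, 0.1004]
tcp_rot: [179.8, -0.1, 74.0]
wrist_force: [-0.6, -1.0, -3.1]
opening: 0.0112
shift now [-0.11 -0.07  1.53] after turn [-0.1  -0.07  1.54] turn [ 0.003 -0.002 -0.003]
```

```bash

python3 -m pendant '[[[-0.1,-0.1,0.6,0,0,0,0],[0,0,0.7,0,0,0,0],[0,0,0,0,0,0,0]]]'
python3 -m pendant '[[[0,-0.1,0.4,0,0,0,0],[0,0,0,0,0,0,0]]]'
python3 -m pendant '[[[0,-0.1,0.4,0,0,0,0],[0,0,0,0,0,0,0]]]'
```

```text
time: 22.33
ee_pos: [0.6421, 0.2357, 0.0895]
tcp_rot: [179.7, -0.2, 74.0]
wrist_force: [-0.5, 0.2, -2.1]
opening: 0.0114
time: 22.5
ee_pos: [0.6418, 0.2364, 0.0867]
tcp_rot: [179.6, -0.3, 74.0]
wrist_force: [-0.8, 0.3, -2.4]
opening: 0.011
time: 22.67
ee_pos: [0.6424, 0.2377, 0.086]
tcp_rot: [179.4, -0.5, 74.1]
wrist_force: [-0.2, -0.2, -2.6]
opening: 0.011
```

```bash

python3 -m pendant '[[[0,0,0.4,0.008,-0.006,0,0],[0,0,0,0,0,0,0]]]'
python3 -m pendant '[[[0,0,0,0,0,0,18],[0,0,0,0,0,0,22],[0,0,0,0,0,0,28],[0,0,0,0,0,0,32],[0,0,0,0,0,0,32]]]'
python3 -m pendant '[[[0,0,-1,0,0,0,32],[0,0,-1.5,0,0,0,32],[0,0,-2.5,0,0,0,32],[0,0,-3,0,0,0,32],[0,0,-3,0,0,0,32]]]'
python3 -m pendant '[[[0,0,-3,0,0,0,40],[0,0,-3,0,0,0,50],[-3,0,-1,0,0,0,50],[-3.5,-1.5,0,0,0,0,50],[-3,-2,0,0,0,0,50]]]'
python3 -m pendant '[[[-1,0,0,0,0,0,50],[0,0,0,0,0,0,50],[0,0,0,0,0,0,50]]]'
python3 - <<'E'
from h import *
o=bot.get_obs();print(o["ee_pos"],o["tcp_rot"])
im=bot.camera("wrist");s=bot.camera("side")
cv2.imwrite("pics/w11.png",np.hstack([cv2.resize(im[0:240,180:460,::-1],(467,400)),cv2.resize(s[110:210,255:335,::-1],(320,400),interpolation=cv2.INTER_CUBIC)]))
for n,x0s in {"blue":(-.012,0),"amber":(.0675,0),"white":(-.0945,0)}.items():
    mk={}
    for cam in("wrist","side","scene"):
        bot.camera(cam);p=proj(cam,np.array([slot(x0s[0],.073)]),o)[0]
        for d in bot.masks_of(cam,f"saucer_{n}_center"):
            e=d["extent"]
            if np.hypot((e[0]+e[2])/2-p[0],(e[1]+e[3])/2-p[1])<14 and cam not in mk: mk[cam]=(d["pixels"],o)
    def cost(p):
        q=0
        for k in mk:
            hh=hull(k,disc(rc+[p[0],p[1],p[4]],axis(p[2],p[3])),o);m=mk[k][0];q+=1-(hh&m).sum()/(hh|m).sum()
        return q/len(mk)
    x0=np.r_[x0s[0]*rx[:2],ry,0,.073];S=np.array([x0]+[np.add(x0,d) for d in np.diag([.006,.006,.1,.1,.005])])
    r=minimize(cost,x0,method="Nelder-Mead",options=dict(initial_simplex=S,maxiter=400,xatol=1e-4,fatol=1e-4)) if mk else None
    if r: d=r.x[:2];print(n,list(mk),"rack x,y",(d@rx[:2]).round(4),(d@[-rx[1],rx[0]]).round(4),"z",r.x[4].round(4),"yaw-rack,tilt",np.degrees(r.x[2:4]-[ry,0]).round(1),r.fun.round(3))
E
```

```text
time: 22.83
ee_pos: [0.6436, 0.2372, 0.086]
tcp_rot: [179.6, -0.2, 74.0]
wrist_force: [0.2, -0.1, -1.7]
opening: 0.0109
time: 23.25
ee_pos: [0.6437, 0.2371, 0.0859]
tcp_rot: [179.6, -0.2, 74.0]
wrist_force: [-0.6, 0.1, -0.5]
opening: 0.0272
time: 23.67
ee_pos: [0.6392, 0.2358, 0.1928]
tcp_rot: [-179.8, 0.2, 74.0]
wrist_force: [1.1, 0.3, 0.1]
opening: 0.0273
time: 24.08
ee_pos: [0.5833, 0.157, 0.2731]
tcp_rot: [179.8, -0.1, 74.3]
wrist_force: [0.3, -0.8, 0.9]
opening: 0.0429
time: 24.33
ee_pos: [0.5764, 0.1432, 0.2774]
tcp_rot: [179.6, -0.2, 74.1]
wrist_force: [0.2, 0.0, -0.7]
opening: 0.0429
[0.57636405 0.14320763 0.27741741] [ 1.79617100e+02 -1.78769542e-01  7.41369948e+01]
blue ['wrist', 'side', 'scene'] rack x,y -0.0128 0.0038 z 0.0663 yaw-rack,tilt [ 0.1 -1.6] 0.355
amber ['wrist', 'side', 'scene'] rack x,y 0.0676 0.0015 z 0.0755 yaw-rack,tilt [-0.9 -2.6] 0.218
white ['wrist', 'side', 'scene'] rack x,y -0.099 0.0067 z 0.0698 yaw-rack,tilt [ 2.3 -3.8] 0.271
```

View pics/w11.png

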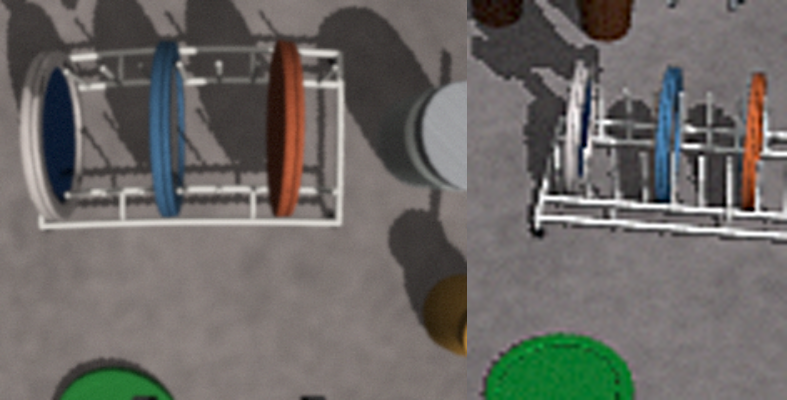

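The picture shows three upright saucers: white at (50,135), blue at (167,130) and brown at (286,128), with empty gaps between them and the gripper clear. The blue z fit was poor because brown now hides it from the scene camera. I'll recheck it once from the wrist and side views.

```bash
python3 - <<'E'
from h import *
o=bot.get_obs();mk={}
for n,s in (("blue",-.0125),("amber",.0675)):
  mk={}
  for cam in("wrist","side"):
    bot.camera(cam);p=proj(cam,np.array([slot(s,.073)]),o)[0]
    for d in bot.masks_of(cam,f"saucer_{n}_center"):
        e=d["extent"]
        if np.hypot((e[0]+e[2])/2-p[0],(e[1]+e[3])/2-p[1])<14 and cam not in mk: mk[cam]=d["pixels"]
  for z in (.066,.070,.073,.076):
    def cost(p):
        return np.mean([1-(h&m).sum()/(h|m).sum() for k,m in mk.items() for h in [hull(k,disc(rc+[p[0],p[1],z],axis(p[2],p[3])),o)]])
    x0=np.r_[s*rx[:2],ry,0];S=np.array([x0]+[np.add(x0,d) for d in np.diag([.006,.006,.1,.1])])
    r=minimize(cost,x0,method="Nelder-Mead",options=dict(initial_simplex=S,maxiter=300))
    d=r.x[:2];print(n,list(mk),z,"x,y",(d@rx[:2]).round(4),(d@[-rx[1],rx[0]]).round(4),np.degrees(r.x[3]).round(1),r.fun.round(3))
E
```

```text
blue ['wrist', 'side'] 0.066 x,y -0.0134 0.005 -1.4 0.2
blue ['wrist', 'side'] 0.07 x,y -0.0131 0.0025 -1.5 0.201
blue ['wrist', 'side'] 0.073 x,y -0.0127 0.004 -0.9 0.208
blue ['wrist', 'side'] 0.076 x,y -0.0106 0.0024 -0.9 0.208
amber ['wrist', 'side'] 0.066 x,y 0.0698 0.002 -0.9 0.293
amber ['wrist', 'side'] 0.07 x,y 0.0696 0.0023 -1.5 0.276
amber ['wrist', 'side'] 0.073 x,y 0.0696 0.0034 -1.5 0.272
amber ['wrist', 'side'] 0.076 x,y 0.069 0.0007 -0.7 0.263
```

```bash
python3 -c "
from workcell import bot
print(bot.job_done())"
```

```text
the job is handed in; nothing more can be done
None
```

Both saucers are standing in the rack and the job is handed in, at about 25 s on the robot's clock. No verdict was reported. Blue is in the gap at rack x ≈ -13 mm and brown in the gap at about +68 mm. White is still in its end gap, with at least one empty gap between any two saucers.

- **Last checks:** the final picture shows all three upright, with the gripper clear and empty. The fits put blue and brown within about 5 mm of the centre line and tilted less than 3°. White fitted at 6.7 mm off the line and 3.8° tilt.
- **Weak check:** the blue height fit disagreed with itself, giving 74 mm right after placing and 66 mm later with brown in front of it. A recheck could not tell heights from 66 to 76 mm apart. I relied instead on the arm stopping within about 1 mm of the expected seating height for both saucers.
- **Failed first grasp:** the first close on blue missed. The finger ends turned out to be about 26 mm short of the reported tool point, so I went deeper and both grips then held.
- **Not checked:** I did not re-measure the other things on the counter at the end; no move went near enough to touch them.

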